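# Put the brass weights back by size and snap the case shut

## Robot

A 7-joint arm with a two-finger parallel gripper is mounted at the origin on a cart in front of the work surface, level with it; the furniture and walls round the work are solid. World frame = base frame: x ahead of the robot, y to its left, z up, the work surface at z = 0. Lengths are in mm, angles in rad, forces in N, time in s.
With the tool pointing down it reaches from about 425 to 1025 mm from the base axis. Payload 3.6 kg.
Tool frame: the origin (TCP) lies at the very end of the fingers, on their centre line; the grasp point (between the pads) lies 19 mm behind it; z points along the fingers, y is the direction in which the jaws open and shut (so a half turn about z gives the same grasp; the last joint's range is limited). The gripper opens to 85 mm and grips with 20 to 120 N. Pads are 22 mm wide; open, the fingers measure 114 mm over their backs; the gripper's body (76 mm by 85 mm) begins 54 mm behind the grasp point. The pads swing forward as they close: fully open they stand 13 mm farther back than shut.
Start: joints at [-1.252, 0.591, 0.048, 1.609, -0.033, 0.943, -0.034], TCP at [290.848, 664.106, 231.302] pointing down, gripper open.
Joint ranges: [-2.69, 2.69], [-0.47, 2.24], [-1.27, 1.36], [0.19, 2.51], [-1.53, 4.68], [0.08, 2.07], [-3.09, 3.09]. Speed limits (rad/s): [2.57, 2.57, 3.14, 3.14, 3.14, 3.14, 3.14].

## Interface

Orientations are given as a unit quaternion [x, y, z, w].
In Python, from cell import r gives the robot as it stands.
- The arm moves only by the tool apply_moves, never from a script. Its argument "steps" is a list that holds one entry, the list of rows, each a list of 5 numbers: the shift along the tool's x, y, z in mm, then the turn about the tool's z in rad, then the gripper command: -1 is fully open, 1 is shut, values between are in proportion. In form: [[[x, y, z, twist, fingers], ...]]. A call has 1 to 12 rows; each row shifts and turns the commanded pose from where the row before left it, along the tool's axes as they then stand; what a row does not reach is not made up. A row lasts 1/8 s, in which the tool goes at most 62.5 mm and 10.7 degrees, less where a joint would pass 70% of its speed; a pose out of reach is approached as far as the arm can. A call is refused whole if a number of a shift passes 62.5 or a number of a turn 0.188, either way. A call with a gripper value outside its range is refused whole. The fingers move at their own pace and stop on an object; the grip force is fixed at half the most. Time passes only in rows, so rows that do not move let the fingers close. It gives the time, the measured TCP pose, the force and the opening at its end, in the units of the state.
- r.state(): the state, without advancing time (a new reading comes with each control period).
- r.camera(name): name is "scene" or "top" or "wrist"; returns the picture (420x560x3 uint8, red, green, blue); there is no depth.
- r.camera_info(name): a dict with "fx", "fy", "cx", "cy" (pixels), "cam_to_world" (4x4, takes a point from camera to world coordinates). Camera axes: x right, y up, looking along -z (the intrinsics and any distortion apply to the point x, -y, -z); pixel columns grow to the right and rows downward; lengths in mm; the calibration is good to about 2 mm. A picture is of the moment at which its call begins: read the wrist's pose just before it. camera_info takes no time and is no camera call; for the wrist camera it gives the pose at the moment of the call.
- r.hand_in(): hands the job in, once; it reports no verdict.
The state is a dict: "time": time; "qpos": joint angles; "dq": joint speeds; "joint_torque": joint torques, N m; "eef_pos": TCP position; "tcp_rot": TCP orientation; "contact_force": force on the tool from outside, world axes, zero at the start; "torque": the same for the moment, N m; "width": opening from 0.0 (shut) to 1.0 (fully open).
Only numpy, scipy, OpenCV 4.12 (cv2) and the standard library are available. Lean on these libraries where they do the work, as an engineer would, in place of code of your own. Each camera call takes 0.05 s, during which the arm holds its last target. There are 200 camera calls.

## Task

Put the three brass weights left out on the worktop back in their open wooden case (the larger one, nearer to you), each standing upright down in the row made for its size: the two small ones in the narrow row, the large one in the wide row with the large one that is already there. Then swing the lid down and press it home until its spring catch snaps in, and leave the case shut. Do not push the other things on the worktop about.

Things in the scene. Friction and masses are not known exactly. Their poses are not given: they have to be found in the camera images.
- case: the larger, nearer open wooden weight case, fixed, 150 mm deep (x) by 210 mm wide (y); low base 28 mm high, walls 7 mm, plain wooden insert with its top 18 mm above the worktop. Two grey-lined rows, sunk 6 mm, run along y: a narrow one in front, a wide one behind; at the back steel tweezers lie in a slot. Origin: centre of the underside; x points from the front (catch, robot side) to the hinge, z up
- narrow_row (a point): centre of the floor of the narrow row: 28 mm wide (along x), 176 mm long (along y), 6 mm deep, its floor 12 mm above the worktop; axes as the case's. It lies 37 mm in front of the case's origin. Small weights fit with 4 mm to spare on each side, large ones do not go in
- wide_row (a point): centre of the floor of the wide row: 39 mm wide (along x), 176 mm long (along y), 6 mm deep, its floor 12 mm above the worktop; axes as the case's. It lies 21 mm behind the case's origin. Large weights fit with 4 mm to spare on each side
- lid (a joint): lid angle, rad: 0 shut, 1.57 upright, starts leaning back at 1.7 to 1.9, stop at 1.95. Hinge line along the case's y, 75 mm behind its origin and 28 mm up; stiff (0.2 N m), so the 0.2 kg lid stays where it is left. A wooden box top, 150 x 210 mm, 43 mm high; shut, it clears 51 mm above the rows' floors: a large weight beside its row would keep it open
- lid_lip (a point): point on the brass finger lip in the middle of the lid's front edge: a plate 56 mm wide, 5 mm thick, standing out 23 mm from the front wall along the rim. The point is on its upper face, 12 mm out from the wall, 162 mm from the hinge line. Lid open: the lip points up and this face looks back; draw it forward and down from there. Axes as the case's when shut, turning with the lid
- catch_bolt (a joint): travel (m) of the bevelled spring bolt in the brass catch on the front of the base, under the lip: 0 is fully out. Coming down, a hook below the lip meets the bevel 9 mm before home (lid 0.06 rad), drives the bolt back 4 mm, and the bolt snaps out over the hook when the lid is home. Takes a push of about 4 to 8 N on the lip
- large_1: a large brass laboratory weight, one of two alike: a cylinder 31 mm across and 28 mm tall, a sloping shoulder, a thin neck and a flat round knob (20 mm across) on top; 48 mm tall in all, about 0.2 kg. Origin: centre of its underside; z up along its axis. It already stands in the wide row, 30 to 60 mm right of the middle (towards the case's -y), and stays there
- large_2: a large brass laboratory weight, one of two alike: a cylinder 31 mm across and 28 mm tall, a sloping shoulder, a thin neck and a flat round knob (20 mm across) on top; 48 mm tall in all, about 0.2 kg. Origin: centre of its underside; z up along its axis. It stands loose on the worktop at the start
- small_1: a small brass laboratory weight, one of two alike: the same shape as the large ones, but a cylinder 20 mm across and about 18 mm tall below the shoulder, 32 mm tall in all, about 0.05 kg. Origin: centre of its underside; z up along its axis. It stands loose on the worktop at the start
- small_2: a small brass laboratory weight, one of two alike: the same shape as the large ones, but a cylinder 20 mm across and about 18 mm tall below the shoulder, 32 mm tall in all, about 0.05 kg. Origin: centre of its underside; z up along its axis. It stands loose on the worktop at the start
- test_block: a small flat box of clear and black plastic, 26 x 44 x 14 mm, lying beside the weights. Origin: centre of its underside. To be left where it is
- petri_dish: a shallow round glass dish, 64 mm across and 14 mm high. Origin: centre of its underside. To be left where it is
- lens_tissue: a thin yellow booklet, 68 x 100 x 8 mm, lying flat. Origin: centre of its underside. To be left where it is
- marker: a white and black marker pen, 16 mm thick and 130 mm long, lying. Origin: centre of its underside. To be left where it is

How it is judged (in metres and radians):
On the way:
1. all four weights stand released in their own rows while the lid is still open (x of small_1 in the frame of narrow_row between -0.007 and 0.007 m and y of small_1 in the frame of narrow_row between -0.085 and 0.085 m and z of small_1 in the frame of narrow_row between -0.004 and 0.0035 m and angle between each of small_1, small_2, large_1, large_2's own z axis and vertical below 0.12 rad and linear speed of each of small_1, small_2, large_1, large_2 below 0.03 m/s and x of small_2 in the frame of narrow_row between -0.007 and 0.007 m and y of small_2 in the frame of narrow_row between -0.085 and 0.085 m and z of small_2 in the frame of narrow_row between -0.004 and 0.0035 m and x of large_1 in the frame of wide_row between -0.007 and 0.007 m and y of large_1 in the frame of wide_row between -0.085 and 0.085 m and z of large_1 in the frame of wide_row between -0.004 and 0.0035 m and x of large_2 in the frame of wide_row between -0.007 and 0.007 m and y of large_2 in the frame of wide_row between -0.085 and 0.085 m and z of large_2 in the frame of wide_row between -0.004 and 0.0035 m and contact force between each of small_1, small_2, large_1, large_2 and the fingers below 0.1 N and value of joint lid above 0.8 rad), for 0.2 s.
At the end, for the whole second after the job is handed in: Both small weights stand in the narrow row and both large ones in the wide row, upright (within 0.12 rad), down on the row's floor (within 3.5 mm) and at rest; the lid is fully down (under 0.02 rad) and the spring bolt has come out over its hook (within 1.5 mm of fully out) (x of small_1 in the frame of narrow_row between -0.007 and 0.007 m and y of small_1 in the frame of narrow_row between -0.085 and 0.085 m and z of small_1 in the frame of narrow_row between -0.004 and 0.0035 m and angle between each of small_1, small_2, large_1, large_2's own z axis and vertical below 0.12 rad and linear speed of each of small_1, small_2, large_1, large_2 below 0.03 m/s and x of small_2 in the frame of narrow_row between -0.007 and 0.007 m and y of small_2 in the frame of narrow_row between -0.085 and 0.085 m and z of small_2 in the frame of narrow_row between -0.004 and 0.0035 m and x of large_1 in the frame of wide_row between -0.007 and 0.007 m and y of large_1 in the frame of wide_row between -0.085 and 0.085 m and z of large_1 in the frame of wide_row between -0.004 and 0.0035 m and x of large_2 in the frame of wide_row between -0.007 and 0.007 m and y of large_2 in the frame of wide_row between -0.085 and 0.085 m and z of large_2 in the frame of wide_row between -0.004 and 0.0035 m and value of joint lid below 0.02 rad and value of joint catch_bolt below 0.0015 m and velocity of joint lid below 0.05 rad/s); the robot touches nothing.
It fails at once if the small flat plastic box is pushed more than 30 mm from its place (distance of test_block from where it was at the start of the episode above 0.03 m).
It fails at once if the glass dish is pushed more than 30 mm from its place (distance of petri_dish from where it was at the start of the episode above 0.03 m).
It fails at once if the yellow booklet is pushed more than 30 mm from its place (distance of lens_tissue from where it was at the start of the episode above 0.03 m).
It fails at once if the marker pen is pushed more than 30 mm from its place (distance of marker from where it was at the start of the episode above 0.03 m).
It also fails if it takes over 72 s, if anything falls off the work surface, if the arm or the gripper's body presses on something with over 40 N, if the wrist force passes 120 N, or if a joint passes its speed limit or range.

## Working session

There is one attempt and no reset: what is moved stays moved. The work goes in short steps, Python scripts to look and compute and a tool call to move; the robot and the scene stay as the last step left them, time stands still between calls to the robot, and variables do not carry over. Pictures are saved under pics/ and viewed, about 8 in all and at most 12, crops included, and the job is handed in when it is done.

Besides the shell and the picture viewer there is one more tool, called by a JSON object that holds its "name" and its "arguments". apply_moves: Moves the arm, as the interface text tells. Its arguments: {"type":"object","properties":{"steps":{"type":"array","items":{"type":"array","items":{"type":"array","items":{"type":"number"}}}}},"required":["steps"]}

```bash
mkdir -p pics; ls; python3 - <<'E'
from cell import r
import cv2,numpy as np
np.set_printoptions(precision=3,suppress=True)
s=r.state();print(s)
for n in("top","scene"):
    im=r.camera(n);cv2.imwrite(f"pics/{n}0.png",im[...,::-1]);i=r.camera_info(n);print(n,i)
print(r.camera_info("wrist"))
E
```

```text
pics
{'time': 0.0, 'qpos': array([-1.251,  0.592,  0.048,  1.61 , -0.033,  0.943, -0.034]), 'dq': array([ 0.002,  0.   , -0.002, -0.   ,  0.001,  0.002, -0.   ]), 'joint_torque': array([  0.   , -54.87 ,   1.547, -19.813,   0.009,   0.009,   0.   ]), 'eef_pos': array([290.501, 663.338, 230.118]), 'tcp_rot': array([ 0.205,  0.979, -0.001, -0.   ]), 'contact_force': array([ 0.208,  0.06 , -0.147]), 'torque': array([-0.022, -0.013, -0.062]), 'width': 0.9981414036661255}
top {'fx': 447.45589378590984, 'fy': 447.45589378590984, 'cx': 286.80883822002545, 'cy': 203.82438459561038, 'cam_to_world': array([[   0.002,    0.981,   -0.192,  315.356],
       [  -1.   ,    0.002,   -0.001,  114.902],
       [  -0.001,    0.192,    0.981, 1063.595],
       [   0.   ,    0.   ,    0.   ,    1.   ]])}
scene {'fx': 398.8847391184222, 'fy': 398.8847391184222, 'cx': 279.51109250469096, 'cy': 209.71863512954286, 'cam_to_world': array([[   0.887,    0.291,   -0.358,  191.941],
       [  -0.462,    0.575,   -0.676, -473.286],
       [   0.009,    0.765,    0.644,  611.894],
       [   0.   ,    0.   ,    0.   ,    1.   ]])}
{'fx': 352.6152448311952, 'fy': 352.6152448311952, 'cx': 277.55988540925915, 'cy': 211.54889301318835, 'cam_to_world': array([[  0.401,  -0.871,  -0.283, 218.139],
       [  0.916,   0.381,   0.126, 696.11 ],
       [ -0.002,  -0.31 ,   0.951, 373.977],
       [  0.   ,   0.   ,   0.   ,   1.   ]])}
```

View pics/top0.png

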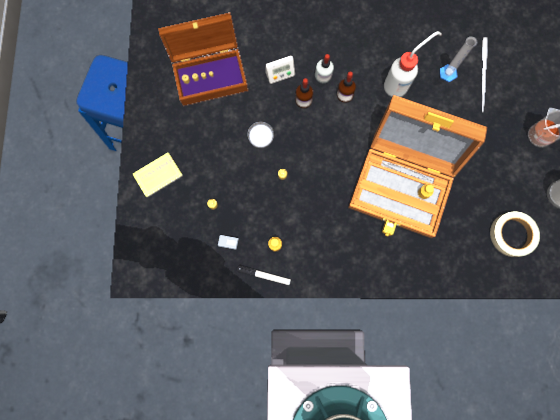

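View pics/scene0.png

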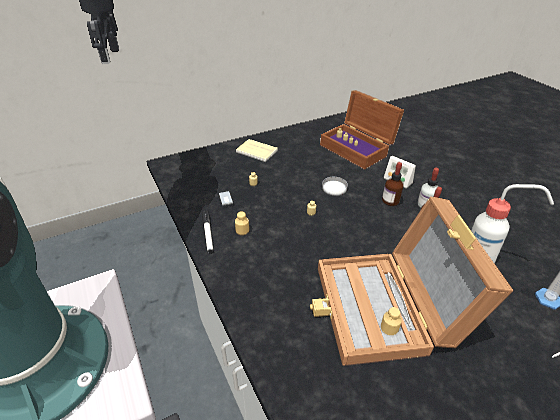

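Top view: the case is at about (404,190), the small weights at (282,174) and (212,204), and the large one at (275,244). The test block is at (228,242), the marker at (265,276), and the dish at (261,135). The scene view shows large_1 in the wide row towards −y and the lid leaning back. Now I'll turn these pixels into positions.

```bash
cat > h.py <<'E'
from cell import r
import cv2,numpy as np
from scipy.spatial.transform import Rotation as Ro
np.set_printoptions(precision=1,suppress=True)
def ray(i,u,v):
    M=i["cam_to_world"];d=M[:3,:3]@np.array([(u-i["cx"])/i["fx"],-(v-i["cy"])/i["fy"],-1]);return M[:3,3],d
def plane(i,u,v,z):
    o,d=ray(i,u,v);return (o+d*(z-o[2])/d[2])
def pix(i,p):
    M=i["cam_to_world"];q=M[:3,:3].T@(np.array(p)-M[:3,3]);return np.array([i["cx"]-i["fx"]*q[0]/q[2],i["cy"]+i["fy"]*q[1]/q[2]])
def tri(a,b):
    (o,d),(p,e)=a,b;d=d/np.linalg.norm(d);e=e/np.linalg.norm(e)
    st=np.linalg.lstsq(np.c_[d,-e],p-o,rcond=None)[0];A=o+d*st[0];B=p+e*st[1];return (A+B)/2,np.linalg.norm(A-B)
def blobs(im,lo,hi,amin=15):
    m=cv2.inRange(cv2.cvtColor(im,cv2.COLOR_RGB2HSV),np.array(lo),np.array(hi))
    n,l,s,c=cv2.connectedComponentsWithStats(m);return [(c[k],s[k]) for k in range(1,n) if s[k][4]>=amin]
E
python3 - <<'E'
from h import *
T=r.camera_info("top");S=r.camera_info("scene")
t=cv2.imread("pics/top0.png")[...,::-1];s=cv2.imread("pics/scene0.png")[...,::-1]
for n,im in(("top",t),("scene",s)):
    print(n)
    for c,st in blobs(im,(17,100,110),(32,255,255)): print(c,st)
g=[plane(T,u,v,z)for u,v,z in((282,174,16),(212,204,16),(275,244,24))];print("top plane",g)
for k,(u,v,z) in dict(block=(228,242,7),mk1=(240,269,8),mk2=(290,281,8),dish=(261,135,7),fl=(351,207,28),fr=(437,235,28),lidtl=(394,98,180),lidtr=(483,130,180)).items(): print(k,plane(T,u,v,z))
# grey lining in top
m=cv2.inRange(cv2.cvtColor(t,cv2.COLOR_RGB2HSV),(0,0,120),(180,45,240))
m[:,:340]=0;m[:,470:]=0
for c in cv2.findContours(m,0,2)[0]:
    if cv2.contourArea(c)>150: print(cv2.minAreaRect(c))
E
```

```text
top
[195.   25.2] [193  22   5   7  29]
[223.5  50.8] [220  49   8   4  16]
[185.1  59.5] [181  58   9   4  17]
[203.1  74.9] [201  73   5   5  20]
[185.2  78.4] [182  75   7   8  46]
[194.8  76.7] [192  74   6   7  32]
[438.2 120.8] [424 112  30  20 310]
[409.9 163.3] [370 149  82  31 209]
[398.  201.1] [ 350  155   95   82 2063]
[282.1 173.5] [278 169  10  11  73]
[440.8 181.2] [435 177  12   9  49]
[211.6 203.4] [207 199  10  10  76]
[274.7 243.4] [268 237  14  14 160]
scene
[338.9 134.4] [337 132   5   5  20]
[345.2 137.9] [343 136   5   4  15]
[252.7 181.9] [249 178   8   8  45]
[310.8 210.6] [307 205   9  10  54]
[241.9 225.3] [235 212  14  23 204]
[461.7 232.9] [447 216  29  34 416]
[400.  271.4] [397 264   7  15  27]
[320.6 310.9] [310 299  23  20 155]
[326.1 301.5] [322 300   7   7  18]
[390.3 323.5] [381 309  21  26 305]
[423.1 322.2] [419 314   8  15  22]
top plane [array([593.9, 127.8,  16. ]), array([519.7, 294.5,  16. ]), array([423.6, 143.3,  24. ])]
block [429.9 255.1   7. ]
mk1 [366.6 225.2   8. ]
mk2 [339.1 108.3   8. ]
dish [696.1 180.4   7. ]
fl [510.7 -35.2  28. ]
fr [ 444.8 -233.5   28. ]
lidtl [ 716.2 -109.9  180. ]
lidtr [ 645.4 -291.7  180. ]
((458.5, 311.5), (23.0, 21.0), 90.0)
((392.36895751953125, 335.9674072265625), (128.18490600585938, 111.95868682861328), 36.218833923339844)
((407.4411926269531, 171.26470947265625), (54.68829345703125, 5.4486494064331055), 19.65382194519043)
((422.3492736816406, 139.09384155273438), (83.815185546875, 24.240398406982422), 19.44003677368164)
((400.23077392578125, 78.65384674072266), (26.706878662109375, 38.02058792114258), 22.380136489868164)
((461.9971618652344, 53.098182678222656), (8.456404685974121, 34.66789245605469), 32.61924362182617)
```

The front edge comes out 209 mm long, which matches. The case yaw is about −0.32, and its centre is near (549,−158). I'm moving over small_2 for a close check.

{"name": "apply_moves", "arguments": {"steps": [[[-35.8,-24.6,-11,0,0],[-35.8,-24.6,-11,0,0],[-35.8,-24.6,-11,0,0],[-35.8,-24.6,-11,0,0],[-35.8,-24.6,-11,0,0],[-35.8,-24.6,-11,0,0],[-35.8,-24.6,-11,0,0],[-35.8,-24.6,-11,0,0],[-35.8,-24.6,-11,0,0],[-35.8,-24.6,-11,0,0],[0,0,0,-0.09,0],[0,0,0,0,0]]]}}

```text
time: 1.6
eef_pos: [520.0, 294.5, 341.0]
tcp_rot: [0.162, 0.987, -0.0, -0.0]
contact_force: [-0.2, -0.6, -0.4]
width: 0.502
```

```bash
cat >> h.py <<'E'
def snap(name):
    s=r.state();i=r.camera_info("wrist");im=r.camera("wrist");cv2.imwrite(f"pics/{name}.png",im[...,::-1]);return s,i,im
def togo(s,p):
    R=Ro.from_quat(s["tcp_rot"]).as_matrix();return R.T@(np.array(p,float)-s["eef_pos"])
def ax(s): 
    R=Ro.from_quat(s["tcp_rot"]).as_matrix();return "toolx deg %.2f tilt %.3f"%(np.degrees(np.arctan2(R[1,0],R[0,0])),np.arccos(-R[2,2]))
E
python3 - <<'E'
from h import *
s,i,im=snap("w1");print(s["time"],s["eef_pos"],ax(s),s["width"])
for c,st in blobs(im,(17,100,110),(32,255,255),60):
    print(c,st,plane(i,*c,16))
print(pix(i,s["eef_pos"]))
E
```

```text
1.6 [520.  294.5 341. ] toolx deg 161.38 tilt 0.001 0.5018950649985717
[144.  127.5] [128 115  33  26 647] [425.4 144.1  16. ]
[278.8 161.2] [271 152  17  18 160] [522.8 296.   16. ]
[ 28.8 255.5] [   0  231   59   47 1539] [537.5 -93.2  16. ]
[186.7 243.8] [177 236  18  19 166] [593.9 132.1  16. ]
[ 43.3 308.7] [  0 274  70  53 950] [ 623.2 -119.2   16. ]
[276.1 279.3]
```

View pics/w1.png

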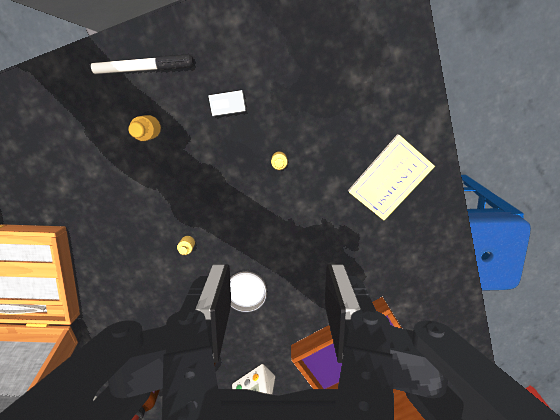

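The wrist view shows small_2 at (279,161), small_1 at (187,244) and the large weight at (144,127). Positive tool z is down, so I'm now descending over small_2.

{"name": "apply_moves", "arguments": {"steps": [[[-1,1,60,0,0],[0,0,60,0,0],[0,0,60,0,0],[0,0,60,0,0],[0,0,0,0,0]]]}}

```text
time: 2.28
eef_pos: [516.9, 294.6, 96.7]
tcp_rot: [0.16, 0.987, -0.004, -0.005]
contact_force: [-0.1, -0.3, 0.4]
width: 0.499
```

```bash
python3 - <<'E'
from h import *
s,i,im=snap("w2");print(s["time"],s["eef_pos"],ax(s),s["width"])
for c,st in blobs(im,(17,90,100),(32,255,255),100):
    p=plane(i,*c,16);print(c,st,p,togo(s,p))
m=cv2.inRange(cv2.cvtColor(im,cv2.COLOR_RGB2HSV),(17,90,100),(32,255,255))
E
```

```text
2.275 [516.9 294.6  96.7] toolx deg 161.57 tilt 0.012 0.4989873500161033
[ 14.  161.8] [   0  139   50   53 1335] [425.1 146.   16. ] [  39.5 -169.3   82.5]
[497.5 258.6] [  416   179   144   155 10557] [590.8 431.1  16. ] [-27.6 153.5  79.1]
[282.4 227.4] [ 267  208   32   39 1000] [522.1 296.4  16. ] [-5.   4.  80.6]
```

View pics/w2.png

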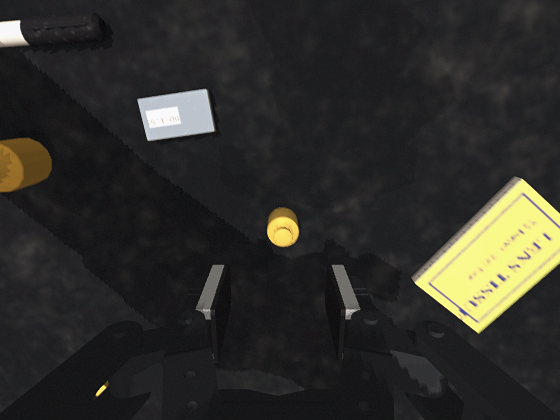

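Small_2 is at (282,227), its knob at (283,237), between the fingers in y. The arm hasn't settled yet, so I'll go most of the way down and let it settle.

{"name": "apply_moves", "arguments": {"steps": [[[-1,2,25,0,0],[0,0,25,0,0],[0,0,0,0,0],[0,0,0,0,0]]]}}

```text
time: 2.82
eef_pos: [524.6, 298.6, 53.9]
tcp_rot: [0.161, 0.987, 0.001, 0.002]
contact_force: [-0.2, 0.7, -0.5]
width: 0.5
```

```bash
python3 - <<'E'
from h import *
s,i,im=snap("w3");print(s["time"],s["eef_pos"],ax(s),s["width"])
for c,st in blobs(im,(17,90,100),(32,255,255),500):
    p=plane(i,*c,16);print(c,st,p,togo(s,p))
E
```

```text
2.825 [524.6 298.6  53.9] toolx deg 161.51 tilt 0.004 0.5000399751670862
[498.4 283.3] [ 429  184  131  177 3098] [588.3 413.6  16. ] [-23.9 129.2  38.4]
[515.  282.9] [ 448  202  112  145 7636] [591.1 422.8  16. ] [-23.6 138.8  38.5]
[270.2 241.5] [ 251  217   39   49 1443] [521.  296.2  16. ] [ 2.7 -3.4 37.9]
```

{"name": "apply_moves", "arguments": {"steps": [[[2,-2.5,25,0,0],[0,0,15,0,0],[0,0,10,0,0],[0,0,0,0,0],[0,0,0,0,1],[0,0,0,0,1],[0,0,0,0,1],[0,0,0,0,1]]]}}

```text
time: 3.88
eef_pos: [520.8, 295.9, 2.0]
tcp_rot: [0.161, 0.987, 0.0, 0.0]
contact_force: [-0.5, -0.2, 6.4]
width: 0.219
```

```bash
python3 - <<'E'
from h import *
s,i,im=snap("w4");print(s["time"],s["eef_pos"],ax(s),s["width"],s["contact_force"])
cv2.imwrite("pics/w4c.png",cv2.resize(im[180:330,180:380,::-1],None,fx=3,fy=3))
E
```

```text
3.875 [520.8 295.9   2. ] toolx deg 161.50 tilt 0.001 0.2189637616488063 [-0.5 -0.2  6.4]
```

View pics/w4c.png

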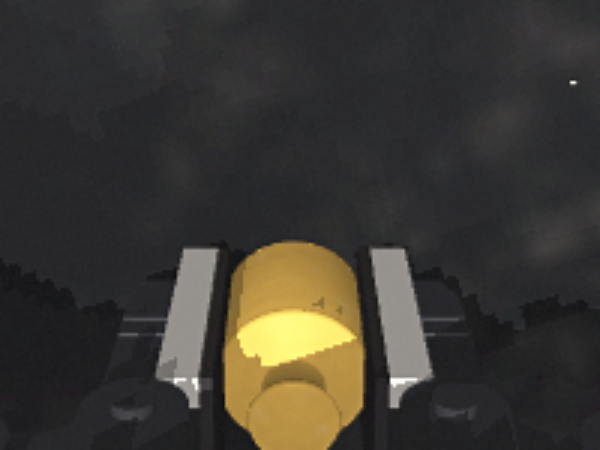

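The grip is good: the body is between the pads, 18.6 mm open, held at TCP z=2. Next I carry it over the narrow row and look at the case from there.

{"name": "apply_moves", "arguments": {"steps": [[[0,0,-50,0,1],[0,0,-50,0,1],[-16.8,-47.7,0,0,1],[-16.8,-47.7,0,0,1],[-16.8,-47.7,0,0,1],[-16.8,-47.7,0,0,1],[-16.8,-47.7,0,0,1],[-16.8,-47.7,0,0,1],[-16.8,-47.7,0,0,1],[-16.8,-47.7,0,0,1],[0,0,0,0,1],[0,0,0,0,1]]]}}

```text
time: 5.42
eef_pos: [526.4, -108.5, 101.1]
tcp_rot: [0.161, 0.987, 0.0, -0.0]
contact_force: [-0.8, 0.1, -0.4]
width: 0.219
```

```bash
python3 - <<'E'
from h import *
s,i,im=snap("w5");print(s["time"],s["eef_pos"],ax(s),s["width"],s["contact_force"])
E
```

```text
5.425 [ 526.4 -108.5  101.1] toolx deg 161.49 tilt 0.001 0.21936023154571385 [-0.8  0.1 -0.4]
```

View pics/w5.png

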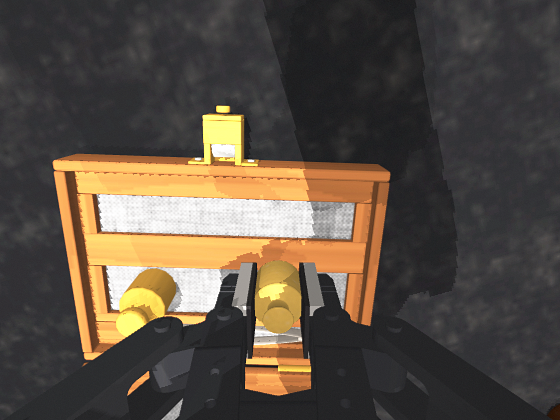

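The wrist view shows the case front edge from (54,160) to (389,169), and the narrow row's lining at x 97–355, y 193–241. Large_1 is at (150,298). I'll fit the row next.

```bash
python3 - <<'E'
from h import *
s=r.state();i=r.camera_info("wrist");im=cv2.imread("pics/w5.png")[...,::-1].copy()
h=cv2.cvtColor(im,cv2.COLOR_RGB2HSV);m=(h[...,1]<50)&(h[...,2]>60)
m=cv2.morphologyEx(m.astype(np.uint8),cv2.MORPH_CLOSE,np.ones((5,5)))
F=[];B=[]
for u in range(110,300,4):
    v=np.where(m[175:258,u])[0]+175
    if len(v)>20: F.append(plane(i,u,v.min()-.5,18)[:2]);B.append(plane(i,u,v.max()+.5,12)[:2])
F=np.array(F);B=np.array(B)
def fit(P):
    vx,vy,x,y=cv2.fitLine(P.astype(np.float32),cv2.DIST_HUBER,0,.01,.01).ravel();
    if vy<0:vx,vy=-vx,-vy
    return np.array([vx,vy]),np.array([x,y])
(f,fp),(b,bp)=fit(F),fit(B);ey=(f+b);ey/=np.linalg.norm(ey);ex=np.array([ey[1],-ey[0]])
print("yaw",np.arctan2(-f[0],f[1]),np.arctan2(-b[0],b[1]),"width",(bp-fp)@ex)
xc=((fp+bp)/2)@ex
# row ends at mid-height of row, z=18 edges
v0=217
L=np.where(m[213:220,80:140].mean(0)>.5)[0].min()+80; Rr=np.where(m[213:222,330:380].mean(0)>.5)[0].max()+330
pl=plane(i,L,213,18)[:2];pr=plane(i,Rr,222,12)[:2]
print(L,Rr,"len",(pr-pl)@ey,"TCP x err(row - tcp) along case x",xc-s["eef_pos"][:2]@ex,"y of tcp in row",s["eef_pos"][:2]@ey-((pl+pr)/2)@ey)
yc=((pl+pr)/2)@ey;print("row centre",xc*ex+yc*ey,"case origin",(xc+37)*ex+yc*ey,ex,ey)
for u,v in((54,160),(389,169)):print("corner",plane(i,u,v,28))
E
```

```text
yaw -0.35612696 -0.3555742 width 28.87754
99 352 len 173.31724251134628 TCP x err(row - tcp) along case x 0.5803256939741459 y of tcp in row 33.612204686668456
row centre [ 515.4 -139.1] case origin [ 550.1 -152. ] [ 0.9 -0.3] [0.3 0.9]
corner [ 443.1 -224.2   28. ]
corner [513.9 -29.3  28. ]
```

The row is 28.9 × 173 mm (nominal 28 × 176), and the yaw is −0.352. TCP is 0.6 mm off the row centreline, at y=+34. Lowering it in.

{"name": "apply_moves", "arguments": {"steps": [[[0,0,30,0.03,1],[0,0,30,0,1],[0,0,20,0,1],[0,0,5,0,1],[0,0,1.5,0,1],[0,0,0,0,1]]]}}

```text
time: 6.22
eef_pos: [527.3, -108.5, 15.5]
tcp_rot: [0.175, 0.985, 0.0, 0.001]
contact_force: [-0.2, -0.2, -0.4]
width: 0.22
```

```bash
python3 - <<'E'
from h import *
s,i,im=snap("w6");print(s["time"],s["eef_pos"],ax(s),s["width"],s["contact_force"])
E
```

```text
6.225 [ 527.3 -108.5   15.5] toolx deg 159.83 tilt 0.001 0.22035591849851177 [-0.2 -0.2 -0.4]
```

View pics/w6.png

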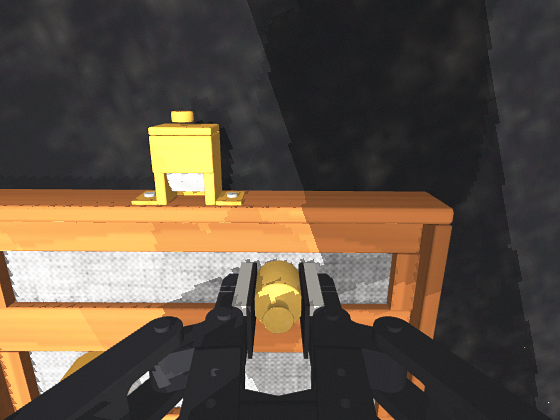

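The weight is in the row, with its body at (280,260) clear of the front edge. Setting it down, releasing, lifting, and going to small_1.

{"name": "apply_moves", "arguments": {"steps": [[[0,0,1.5,0,1],[0,0,0,0,0.1],[0,0,0,0,0.1],[0,0,0,0,0.1],[0,0,-35,0,0.1],[0,0,-50,0,0.1],[4,49.6,0,0,0],[4,49.6,0,0,0],[4,49.6,0,0,0],[4,49.6,0,0,0],[4,49.6,0,0,0],[0,0,0,0,0]]]}}

```text
time: 7.78
eef_pos: [594.5, 137.7, 98.4]
tcp_rot: [0.171, 0.985, 0.002, 0.001]
contact_force: [-0.1, 0.6, -0.6]
width: 0.5
```

{"name": "apply_moves", "arguments": {"steps": [[[0,0,20,0,0],[0,0,20,0,0],[0,0,0,0,0],[0,0,0,0,0]]]}}

```text
time: 8.28
eef_pos: [593.6, 130.2, 58.3]
tcp_rot: [0.176, 0.984, -0.0, -0.0]
contact_force: [0.4, 0.0, -0.1]
width: 0.5
```

```bash
python3 - <<'E'
from h import *
s,i,im=snap("w7");print(s["time"],s["eef_pos"],ax(s),s["width"],s["contact_force"])
for c,st in blobs(im,(17,90,100),(32,255,255),300):
    p=plane(i,*c,16);print(c,st,p,togo(s,p))
E
```

```text
8.275 [593.6 130.2  58.3] toolx deg 159.74 tilt 0.000 0.4999913583347407 [ 0.4  0.  -0.1]
[275.9 231.4] [258 222  37  26 465] [587.  132.3  16. ] [ 7.  -0.3 42.3]
```

```bash
python3 - <<'E'
from h import *
s=r.state();i=r.camera_info("wrist");im=cv2.imread("pics/w7.png")[...,::-1].copy()
for lo in((14,70,60),(14,70,35)):
  for c,st in blobs(im,lo,(35,255,255),300):
    p=plane(i,*c,16);print(lo,c,st,p,togo(s,p))
E
```

```text
(14, 70, 60) [277.  239.5] [257 221  38  49 965] [592.3 131.3  16. ] [ 2.   0.3 42.7]
(14, 70, 35) [277.  239.5] [257 221  38  49 965] [592.3 131.3  16. ] [ 2.   0.3 42.7]
```

{"name": "apply_moves", "arguments": {"steps": [[[-0.8,0.2,25,0,0],[0,0,18,0,0],[0,0,12,0,0],[0,0,0,0,0],[0,0,0,0,1],[0,0,0,0,1],[0,0,0,0,1],[0,0,0,0,1]]]}}

```text
time: 9.32
eef_pos: [595.0, 130.7, 4.0]
tcp_rot: [0.175, 0.984, 0.0, 0.001]
contact_force: [-0.2, 1.2, 5.0]
width: 0.221
```

```bash
python3 - <<'E'
from h import *
s,i,im=snap("w8");print(s["time"],s["eef_pos"],ax(s),s["width"],s["contact_force"])
p4=cv2.imread("pics/w4.png")
m=lambda im:cv2.boundingRect(cv2.inRange(cv2.cvtColor(im,cv2.COLOR_BGR2HSV)[200:345,235:325],(14,70,50),(35,255,255)))
print(m(p4),m(np.ascontiguousarray(im[...,::-1])))
E
```

```text
9.325 [595.  130.7   4. ] toolx deg 159.78 tilt 0.001 0.22061918109518316 [-0.2  1.2  5. ]
(19, 60, 48, 74) (20, 60, 47, 73)
```

This grip matches the last one pixel for pixel. Carrying it to row y≈−21.

{"name": "apply_moves", "arguments": {"steps": [[[0,0,-50,0,1],[0,0,-40,0,1],[-3.2,-50.5,0,0,1],[-3.2,-50.5,0,0,1],[-3.2,-50.5,0,0,1],[-3.2,-50.5,0,0,1],[-3.2,-50.5,0,0,1],[-3.2,-50.5,0,0,1],[0,0,0,0,1],[0,0,25,0,1],[0,0,20,0,1],[0,0,0,0,1]]]}}

```text
time: 10.88
eef_pos: [506.9, -158.8, 47.0]
tcp_rot: [0.175, 0.985, 0.0, -0.002]
contact_force: [-1.0, -0.1, 0.5]
width: 0.221
```

```bash
python3 - <<'E'
from h import *
s,i,im=snap("w9");print(s["time"],s["eef_pos"],ax(s),s["width"])
print(togo(s,[508.4,-160.1,16.5]))
E
```

```text
10.875 [ 506.9 -158.8   47. ] toolx deg 159.88 tilt 0.003 0.22110667214728338
[-2.  -0.8 30.5]
```

View pics/w9.png

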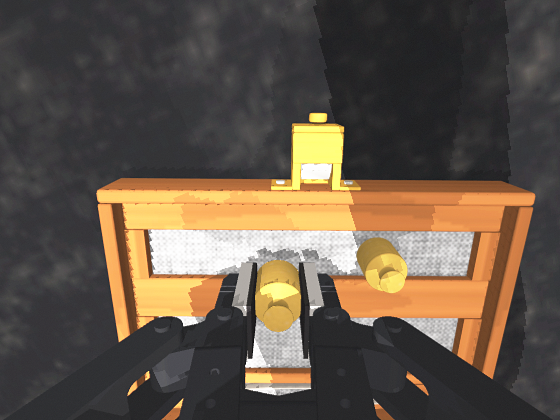

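Small_2 at (381,265) stands upright in the row. Correcting by −2 mm and lowering small_1.

{"name": "apply_moves", "arguments": {"steps": [[[-1.5,-0.8,18,0,1],[0,0,8,0,1],[0,0,2,0,1],[0,0,0,0,1]]]}}

```text
time: 11.42
eef_pos: [508.8, -161.6, 20.2]
tcp_rot: [0.175, 0.984, -0.0, -0.0]
contact_force: [0.2, -1.2, -0.9]
width: 0.217
```

```bash
python3 - <<'E'
from h import *
s,i,im=snap("w10");print(s["time"],s["eef_pos"],ax(s),s["width"],s["contact_force"])
print(togo(s,[508.4,-160.1,16.5]))
E
```

```text
11.425 [ 508.8 -161.6   20.2] toolx deg 159.79 tilt 0.000 0.21662307895379196 [ 0.2 -1.2 -0.9]
[0.9 1.3 3.7]
```

{"name": "apply_moves", "arguments": {"steps": [[[0.9,0,3,0,1],[0,0,1,0,1],[0,0,0,0,0.1],[0,0,0,0,0.1],[0,0,0,0,0.1],[0,0,-35,0,0.1],[0,0,-55,0,0.1],[30.6,43,0,0,-0.3],[30.6,43,0,0,-0.3],[30.6,43,0,0,-0.3],[30.6,43,0,0,-0.3],[30.6,43,0,0,-0.3]]]}}

```text
time: 12.98
eef_pos: [438.4, 94.9, 106.5]
tcp_rot: [0.176, 0.984, 0.0, 0.0]
contact_force: [0.2, -0.0, 0.4]
width: 0.649
```

{"name": "apply_moves", "arguments": {"steps": [[[30.6,43,0,0,-0.3],[0,0,0,0,-0.3],[0,0,15,0,-0.3],[0,0,0,0,-0.3]]]}}

```text
time: 13.48
eef_pos: [424.4, 143.1, 90.8]
tcp_rot: [0.176, 0.984, -0.001, -0.001]
contact_force: [0.6, -0.5, -0.5]
width: 0.65
```

```bash
python3 - <<'E'
from h import *
s,i,im=snap("w11");print(s["time"],s["eef_pos"],ax(s),s["width"],s["contact_force"])
for c,st in blobs(im,(14,70,50),(35,255,255),600):
    u,v=st[0]+st[2]/2,st[1]+st[3]/2;p=plane(i,u,v,24);print(c,st,p,togo(s,p))
E
```

```text
13.475 [424.4 143.1  90.8] toolx deg 159.73 tilt 0.002 0.6501903754785324 [ 0.6 -0.5 -0.5]
[280.4 226.2] [ 256  196   50   63 2308] [425.2 145.8  24. ] [ 0.2  2.9 66.8]
```

View pics/w11.png

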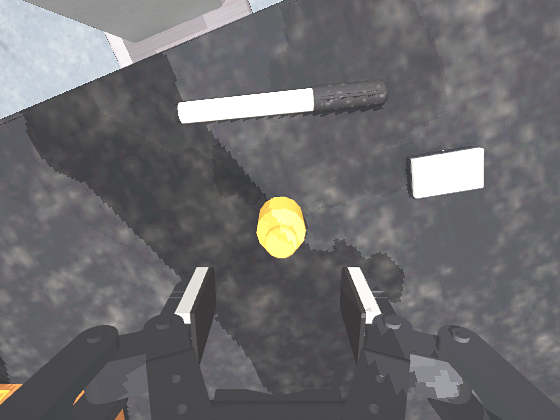

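The large weight is at (280,226), between the pads, with the marker and block well clear.

{"name": "apply_moves", "arguments": {"steps": [[[0,2.8,40,0,-0.3],[0,0,30,0,-0.3],[0,0,12,0,-0.3],[0,0,4,0,-0.3],[0,0,0,0,-0.3],[0,0,0,0,1],[0,0,0,0,1],[0,0,0,0,1],[0,0,0,0,1],[0,0,0,0,1]]]}}

```text
time: 14.78
eef_pos: [426.1, 146.8, 6.4]
tcp_rot: [0.176, 0.984, 0.0, 0.001]
contact_force: [-0.5, -1.5, 7.2]
width: 0.337
```

```bash
python3 - <<'E'
from h import *
s,i,im=snap("w12");print(s["time"],s["eef_pos"],ax(s),s["width"],s["contact_force"])
cv2.imwrite("pics/w12c.png",cv2.resize(im[180:400,180:380,::-1],None,fx=2,fy=2))
ex=np.array([.9387,-.3448]);ey=ex[::-1]*[-1,1];c=np.array([515.4,-139.1])+58*ex+40*ey
print(c,togo(s,[*c,110]),togo(s,[*c,s["eef_pos"][2]+13]))
E
```

```text
14.775 [426.1 146.8   6.4] toolx deg 159.77 tilt 0.001 0.3366429175431009 [-0.5 -1.5  7.2]
[ 583.6 -121.6] [-240.7 -197.2 -103.5] [-240.6 -197.3  -12.9]
```

View pics/w12c.png

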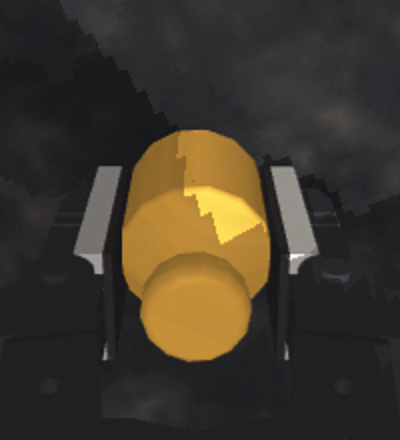

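{"name": "apply_moves", "arguments": {"steps": [[[0,0,-50,0,1],[0,0,-50,0,1],[-40.1,-32.9,0,0,1],[-40.1,-32.9,0,0,1],[-40.1,-32.9,0,0,1],[-40.1,-32.9,0,0,1],[-40.1,-32.9,0,0,1],[-40.1,-32.9,0,0,1],[0,0,0,0,1],[0,0,25,0,1],[0,0,25,0,1],[0,0,0,0,1]]]}}

```text
time: 16.32
eef_pos: [580.9, -120.0, 53.8]
tcp_rot: [0.175, 0.985, 0.0, -0.003]
contact_force: [-0.3, 0.3, -1.7]
width: 0.339
```

```bash
python3 - <<'E'
from h import *
s,i,im=snap("w13");print(s["time"],s["eef_pos"],ax(s),s["width"],s["contact_force"])
print(togo(s,[583.6,-121.6,19]))
E
```

```text
16.325 [ 580.9 -120.    53.8] toolx deg 159.86 tilt 0.005 0.3394768947293033 [-0.3  0.3 -1.7]
[-3.3 -0.5 34.8]
```

View pics/w13.png

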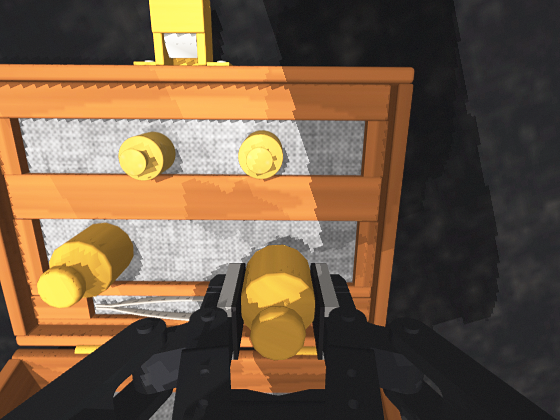

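Both small weights stand upright in the narrow row at (147,157) and (262,155), and large_2 is above the wide row. I'm measuring the wide row's edges against the TCP.

```bash
python3 - <<'E'
from h import *
s=r.state();i=r.camera_info("wrist");im=cv2.imread("pics/w13.png")[...,::-1].copy()
h=cv2.cvtColor(im,cv2.COLOR_RGB2HSV);m=(h[...,1]<50)&(h[...,2]>60)
m=cv2.morphologyEx(m.astype(np.uint8),cv2.MORPH_CLOSE,np.ones((5,5)))
ex=np.array([.9387,-.3448]);t=s["eef_pos"][:2]
for u in range(140,220,10):
    v=np.where(m[200:292,u])[0]+200
    f,b=plane(i,u,v.min()-.5,18)[:2],plane(i,u,v.max()+.5,12)[:2]
    print(u,v.min(),v.max(),(f-t)@ex,(b-t)@ex,((f+b)/2-t)@ex,(b-f)@ex)
E
```

```text
140 220 280 -16.07139749617908 24.393488492571073 4.161045498196051 40.464885988750154
150 220 280 -16.07237566573302 24.392424795827043 4.1600245650469585 40.46480046156007
160 220 280 -16.073353835629348 24.391361098688712 4.159003631529683 40.46471493431806
170 220 280 -16.074332005867934 24.39029740115586 4.157982697643962 40.46462940702379
180 220 280 -16.075310176448905 24.389233703228555 4.156961763389772 40.464543879677464
190 220 280 -16.076288347372245 24.38817000490678 4.155940828767274 40.464458352279024
200 220 280 -16.077266518637863 24.387106306190606 4.154919893776317 40.46437282482847
210 220 286 -16.07824469024586 28.409345510846325 6.165550410300232 44.48759020109218
```

The row is 40.5 mm wide (nominal 39). Its centre is 4.1 mm ahead by this measurement and 3.3 mm by the plan.

{"name": "apply_moves", "arguments": {"steps": [[[-2.5,0,12,0,1],[0,0,12,0,1],[0,0,0,0,1],[0,0,0,0,1]]]}}

```text
time: 16.88
eef_pos: [585.7, -122.4, 31.3]
tcp_rot: [0.176, 0.984, -0.0, -0.0]
contact_force: [0.8, -0.1, -1.4]
width: 0.343
```

```bash
python3 - <<'E'
from h import *
s=r.state();print(s["time"],s["eef_pos"],ax(s),s["contact_force"],togo(s,[583.9,-121.8,18.5]))
E
```

```text
16.875 [ 585.7 -122.4   31.3] toolx deg 159.78 tilt 0.000 [ 0.8 -0.1 -1.4] [ 1.9 -0.1 12.8]
```

{"name": "apply_moves", "arguments": {"steps": [[[1.5,0,7,0,1],[0,0,3.5,0,1],[0,0,1.5,0,1],[0,0,0,0,1],[0,0,0,0,1]]]}}

```text
time: 17.5
eef_pos: [584.5, -121.8, 19.4]
tcp_rot: [0.175, 0.984, 0.0, 0.0]
contact_force: [0.1, 0.5, -1.6]
width: 0.34
```

```bash
python3 - <<'E'
from h import *
s=r.state();print(s["time"],s["eef_pos"],ax(s),s["contact_force"],s["width"],togo(s,[583.9,-121.8,18.5]))
E
```

```text
17.5 [ 584.5 -121.8   19.4] toolx deg 159.79 tilt 0.000 [ 0.1  0.5 -1.6] 0.3401862433920503 [ 0.6 -0.2  0.9]
```

{"name": "apply_moves", "arguments": {"steps": [[[0,0,1,0,1],[0,0,0,0,0.05],[0,0,0,0,0.05],[0,0,0,0,0.05],[0,0,-25,0,0.05],[0,0,-45,0,0.05],[20,-10,-50,0,0.5],[20,-15,-50,0,1],[0,-15,-50,0,1],[0,0,-20,0,1],[0,0,0,0,1],[0,0,0,0,1]]]}}

```text
time: 19.0
eef_pos: [532.2, -145.1, 257.2]
tcp_rot: [0.175, 0.985, 0.0, -0.001]
contact_force: [0.0, 0.4, 0.5]
width: 0.0
```

```bash
python3 - <<'E'
from h import *
s,i,im=snap("w14");print(s["time"],s["eef_pos"],ax(s),s["width"],s["contact_force"])
ti=r.camera_info("top");t=r.camera("top");si=r.camera_info("scene");sc=r.camera("scene")
cv2.imwrite("pics/top2.png",t[...,::-1]);cv2.imwrite("pics/scene2.png",sc[...,::-1])
A=cv2.resize(im[:, :],(400,300));B=cv2.resize(sc[190:370,290:530],(400,300));C=cv2.resize(t[80:250,330:530],(400,300),interpolation=2)
cv2.imwrite("pics/m.png",np.vstack([np.hstack([A,B]),np.hstack([C,0*C])])[...,::-1])
E
```

```text
19.0 [ 532.2 -145.1  257.2] toolx deg 159.82 tilt 0.002 0.000257729338334167 [0.  0.4 0.5]
```

View pics/m.png

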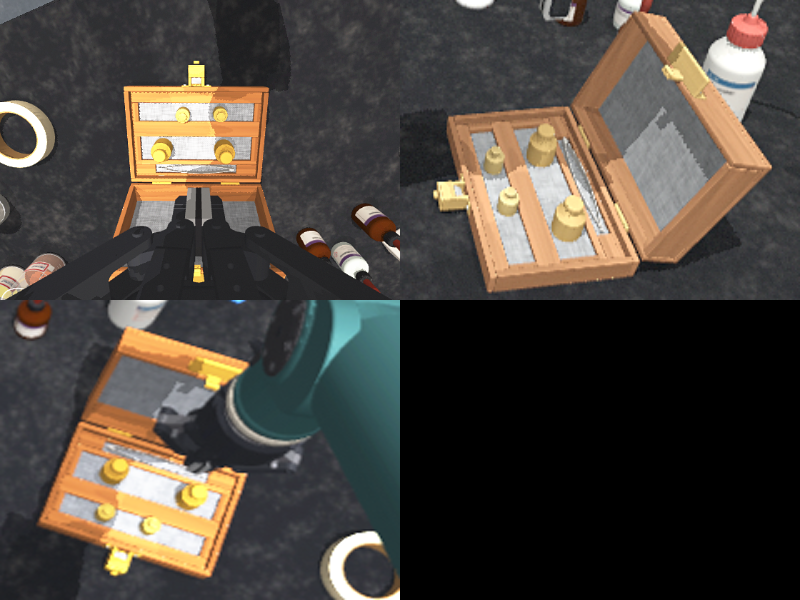

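All four weights stand in their rows: wrist crop (183,115), (220,115), (161,152), (226,152). The lid is still open, with the brass lip at the middle of its upper edge. That was my last picture, so I'm on numbers from here. I'll get the lid angle by casting the lip pixels onto the case's mid plane.

```bash
cat >> h.py <<'E'
ex=np.array([.9387,-.3448,0]);ey=np.array([.3448,.9387,0]);O=np.array([550.,-152.,0]);H=O+75*ex+[0,0,28]
def mid(i,u,v,y=0):
    o,d=ray(i,u,v);k=(y-(o-O)@ey)/(d@ey);p=o+k*d;q=p-H;return (p-O)@ex,p[2],np.hypot(q@ex,q[2]),np.arctan2(q[2],-(q@ex))
E
python3 - <<'E'
from h import *
T=r.camera_info("top");S=r.camera_info("scene")
for n,i in(("top",T),("scene",S)):
    im=cv2.imread(f"pics/{n}0.png")
    x0,y0,w,h=(420,106,40,32) if n=="top" else (440,210,44,46)
    m=cv2.inRange(cv2.cvtColor(im,cv2.COLOR_BGR2HSV)[y0:y0+h,x0:x0+w],(22,100,110),(34,255,255))
    c=max(cv2.findContours(m,0,1)[0],key=cv2.contourArea)+[x0,y0]
    R=cv2.minAreaRect(c);print(n,R,cv2.boxPoints(R).tolist())
    print(cv2.convexHull(c)[:,0].tolist())
a=tri(ray(T,438.2,120.8),ray(S,461.7,232.9));print(a,(a[0]-O)@ex,(a[0]-O)@ey)
for th in(1.7,1.8,1.9):
    for R in(151,174):
        for y in(-28,28):
            p=H+R*(-np.cos(th)*ex+np.sin(th)*np.array([0,0,1]))+y*ey;print(th,R,y,pix(T,p),pix(S,p))
E
```

```text
top ((440.4000244140625, 116.80001068115234), (26.56313133239746, 2.5298211574554443), 18.434947967529297) [[427.4000244140625, 113.80001068115234], [428.20001220703125, 111.40001678466797], [453.4000244140625, 119.80001068115234], [452.60003662109375, 122.20000457763672]]
[[430, 112], [433, 113], [453, 120], [453, 121], [452, 122], [431, 115], [429, 114], [428, 113], [428, 112]]
scene ((472.0, 248.0), (0.0, 0.0), 0.0) [[472.0, 248.0], [472.0, 248.0], [472.0, 248.0], [472.0, 248.0]]
[[472, 248]]
(array([ 665.5, -200. ,  178.4]), np.float64(1.3392694858164824)) 124.9558562448675 -5.225217849053097
1.7 151 -28 [444.2 137.8] [450.3 244.8]
1.7 151 28 [418.4 128.9] [434.9 220.8]
1.7 174 -28 [448.5 132.7] [456.5 233.9]
1.7 174 28 [422.1 123.7] [440.4 210. ]
1.8 151 -28 [445.8 131.9] [458.9 245.2]
1.8 151 28 [420.1 123.1] [443.1 221.3]
1.8 174 -28 [450.4 125.8] [466.6 234.5]
1.8 174 28 [424.1 116.8] [449.9 210.7]
1.9 151 -28 [447.1 126.4] [466.9 246.3]
1.9 151 28 [421.6 117.7] [450.7 222.5]
1.9 174 -28 [451.8 119.4] [476.  235.8]
1.9 174 28 [425.7 110.5] [458.8 212.2]
```

The two-view lip fix is case x 125, z 178, which is radius 158 and θ≈1.88, so it's consistent. Next I go behind the lip with the fingers shut.

{"name": "apply_moves", "arguments": {"steps": [[[-42.2,-1,0,0,1],[-42.2,-1,0,0,1],[-42.2,-1,0,0,1],[-42.2,-1,0,0,1],[0,0,0,0,1],[0,0,20,0,1],[0,0,15,0,1],[0,0,0,0,1],[0,0,0,0,1]]]}}

```text
time: 20.27
eef_pos: [689.8, -207.4, 223.4]
tcp_rot: [0.175, 0.984, 0.0, -0.0]
contact_force: [0.4, -0.1, 0.2]
width: -0.001
```

```bash
cat >> h.py <<'E'
def case(s): d=s["eef_pos"]-O;return np.array([d@ex,d@ey,d[2]])
E
python3 - <<'E'
from h import *
s=r.state();print(s["time"],s["eef_pos"],case(s),ax(s),s["contact_force"])
# re-measure lip from scene view now
S=r.camera_info("scene");im=r.camera("scene");
for c,st in blobs(im,(17,100,110),(32,255,255),80): print(c,st)
E
```

```text
20.275 [ 689.8 -207.4  223.4] [150.3  -3.8 223.4] toolx deg 159.80 tilt 0.000 [ 0.4 -0.1  0.2]
[461.9 232.3] [447 215  29  35 478]
[374.9 277.4] [366 264  18  26 336]
[346. 286.] [341 278  12  16 139]
[320.3 310.9] [310 299  23  20 152]
[390.4 323.6] [381 309  21  26 300]
```

{"name": "apply_moves", "arguments": {"steps": [[[0,0,15,0,1],[0,0,12,0,1],[0,0,8,0,1],[0,0,6,0,1],[0,0,0,0,1]]]}}

```text
time: 20.95
eef_pos: [689.7, -207.5, 181.6]
tcp_rot: [0.175, 0.984, 0.0, -0.001]
contact_force: [0.5, -0.2, 0.0]
width: -0.001
```

{"name": "apply_moves", "arguments": {"steps": [[[4,0,0,0,1],[6,0,0,0,1],[6,0,0,0,1],[6,0,0,0,1],[0,0,0,0,1]]]}}

```text
time: 21.58
eef_pos: [668.8, -199.7, 182.6]
tcp_rot: [0.175, 0.984, 0.0, -0.0]
contact_force: [1.4, 0.6, 1.7]
width: 0.0
```

```bash
python3 - <<'E'
from h import *
s=r.state();print(s["time"],case(s),s["contact_force"])
im=r.camera("scene")
for c,st in blobs(im,(17,100,110),(32,255,255),80): print(c,st)
E
```

```text
21.575 [128.   -3.8 182.6] [1.4 0.6 1.7]
[454.1 231.4] [440 214  28  35 462]
[374.9 277.5] [366 264  18  26 335]
[346.  285.8] [341 278  12  16 141]
[320.5 311. ] [310 299  23  20 152]
[390.3 323.5] [381 309  21  26 303]
```

The lid is following: the lip pixel moved 462→454 with 1–2 N of force. Drawing it over the upright.

{"name": "apply_moves", "arguments": {"steps": [[[10.5,0,-1.1,0,1],[10.5,0,-1.1,0,1],[10.5,0,-1.1,0,1],[10.5,0,-1.1,0,1],[11,0,0.5,0,1],[11,0,0.5,0,1],[11,0,0.5,0,1],[11,0,0.5,0,1],[0,0,0,0,1]]]}}

```text
time: 22.75
eef_pos: [586.9, -169.8, 184.5]
tcp_rot: [0.175, 0.984, 0.0, -0.001]
contact_force: [0.6, 0.6, 0.2]
width: 0.002
```

```bash
python3 - <<'E'
from h import *
s=r.state();print(s["time"],case(s),s["contact_force"])
S=r.camera_info("scene");im=r.camera("scene")
for c,st in blobs(im,(17,100,110),(32,255,255),60): print(c,st,mid(S,*c))
E
```

```text
22.75 [ 40.8  -3.9 184.5] [0.6 0.6 0.2]
[403.3 238.3] [390 219  29  34 288] (np.float64(30.968360470438338), np.float64(172.06099304180447), np.float64(150.64079937849462), np.float64(1.2741466711114535))
[375.  277.4] [366 264  18  26 351] (np.float64(-0.2010033606694924), np.float64(81.78520027976094), np.float64(92.45833249616727), np.float64(0.6208462137945233))
[345.7 286.7] [341 277  12  17  94] (np.float64(-49.91745070961547), np.float64(64.31415867842043), np.float64(130.09198959659506), np.float64(0.28290063980076674))
[320.4 311. ] [310 299  23  20 150] (np.float64(-89.78548968674349), np.float64(0.8017304561077481), np.float64(167.0182897678559), np.float64(-0.16357452983640794))
[391.  321.5] [381 307  21  28 409] (np.float64(55.83800448039928), np.float64(-58.057747975598204), np.float64(88.16601747605516), np.float64(-1.3516689245625833))
[353.6 314.9] [349 309  12  11  61] (np.float64(-24.37006380568762), np.float64(-22.28847054346727), np.float64(111.37327590156026), np.float64(-0.4684803099264039))
```

The lid is at about 1.27 rad, as planned, and the weights haven't moved. Continuing the arc.

{"name": "apply_moves", "arguments": {"steps": [[[11.4,0,3.4,0,1],[11.4,0,3.8,0,1],[11.4,0,3.9,0,1],[11.4,0,4,0,1],[10.4,0,7.2,0,1],[10.4,0,7.4,0,1],[10.4,0,7.6,0,1],[10.4,0,7.8,0,1],[7.4,0,10.5,0,1],[7.4,0,10.7,0,1],[7.4,0,10.8,0,1],[7.4,0,10.9,0,1]]]}}

```text
time: 24.3
eef_pos: [478.9, -129.9, 95.9]
tcp_rot: [0.175, 0.984, -0.0, 0.0]
contact_force: [0.9, -0.6, 0.0]
width: 0.0
```

```bash
python3 - <<'E'
from h import *
s=r.state();print(s["time"],case(s),s["contact_force"])
S=r.camera_info("scene");im=r.camera("scene")
for c,st in blobs(im,(17,100,110),(32,255,255),60): print(c,st,mid(S,*c)) if st[4]<3000 else 0
E
```

```text
24.3 [-74.4  -3.7  95.9] [ 0.9 -0.6  0. ]
[338.1 286.1] [329 276  18  19 200] (np.float64(-63.899928890884034), np.float64(68.00151413419985), np.float64(144.54841174931147), np.float64(0.2803940940053338))
[320.7 311. ] [310 299  23  20 153] (np.float64(-89.27528496864578), np.float64(0.775651198287278), np.float64(166.51917798105404), np.float64(-0.1642280039470536))
```

{"name": "apply_moves", "arguments": {"steps": [[[4,0,10,0,1],[4,0,10.5,0,1],[4,0,10.5,0,1],[3,0,10.5,0,1],[0,0,7,0,1],[0,0,4,0,1],[0,0,2,0,1],[0,0,0,0,1]]]}}

```text
time: 25.35
eef_pos: [464.1, -124.5, 42.6]
tcp_rot: [0.175, 0.984, 0.0, -0.001]
contact_force: [-2.1, 1.1, 5.7]
width: -0.004
```

{"name": "apply_moves", "arguments": {"steps": [[[0,0,2,0,1],[0,0,2,0,1],[0,0,2,0,1],[0,0,0,0,1]]]}}

```text
time: 25.85
eef_pos: [465.2, -124.8, 36.0]
tcp_rot: [0.175, 0.984, 0.0, 0.0]
contact_force: [0.1, 0.3, -0.2]
width: -0.001
```

```bash
python3 - <<'E'
from h import *
s=r.state();print(s["time"],case(s),s["contact_force"])
S=r.camera_info("scene");im=r.camera("scene")
for c,st in blobs(im,(17,100,110),(32,255,255),60): print(c,st,mid(S,*c)) if st[4]<3000 else 0
E
```

```text
25.85 [-89.   -3.7  36. ] [ 0.1  0.3 -0.2]
[322.5 308.7] [310 299  25  20 253] (np.float64(-86.50532806077065), np.float64(7.134961926075903), np.float64(162.8508656320145), np.float64(-0.1284767471037594))
```

The force rose to 5.7 N and then fell to 0, so it may have snapped. Pressing further to find firm contact.

{"name": "apply_moves", "arguments": {"steps": [[[0,0,1.5,0,1],[0,0,1.5,0,1],[0,0,0,0,1]]]}}

```text
time: 26.28
eef_pos: [465.1, -124.8, 34.7]
tcp_rot: [0.176, 0.984, 0.0, 0.0]
contact_force: [-2.2, 0.2, 19.0]
width: 0.002
```

{"name": "apply_moves", "arguments": {"steps": [[[0,0,1.5,0,1],[0,0,1.5,0,1],[0,0,0,0,1]]]}}

```text
time: 26.65
eef_pos: [465.2, -124.8, 34.1]
tcp_rot: [0.176, 0.984, 0.0, 0.001]
contact_force: [-6.4, 2.0, 46.7]
width: -0.001
```

There's a hard stop at z≈34.5 with 19–47 N, well above the 4–8 N the catch needs. Lifting clear and checking that it stays shut.

{"name": "apply_moves", "arguments": {"steps": [[[0,0,-10,0,1],[0,0,-40,0,1],[20,50,-30,0,1],[0,60,-20,0,1],[0,60,0,0,1],[0,60,0,0,1],[0,0,0,0,1],[0,0,0,0,1]]]}}

```text
time: 27.65
eef_pos: [524.7, 96.9, 129.5]
tcp_rot: [0.175, 0.985, -0.001, -0.001]
contact_force: [0.1, 0.2, 0.2]
width: -0.001
```

```bash
python3 - <<'E'
from h import *
s=r.state();print(s["time"],case(s),s["contact_force"])
S=r.camera_info("scene");T=r.camera_info("top")
for n,i in(("scene",S),("top",T)):
    im=r.camera(n);cv2.imwrite(f"pics/{n}_end.png",im[...,::-1])
    m=cv2.inRange(cv2.cvtColor(im,cv2.COLOR_RGB2HSV),(5,90,70),(19,255,255))
    m=cv2.morphologyEx(m,cv2.MORPH_CLOSE,np.ones((5,5)))
    cs=[c for c in cv2.findContours(m,0,2)[0] if cv2.contourArea(c)>1500]
    for c in cs:print(n,cv2.contourArea(c),cv2.approxPolyDP(cv2.convexHull(c),3,True)[:,0].tolist())
    for th in(0,.06,.1):
        print(th,[pix(i,H+ (-a*np.cos(th)+b*np.sin(th))*ex+np.array([0,0,a*np.sin(th)+b*np.cos(th)])+y*ey).round(1).tolist() for a,b,y in((150,43,-105),(150,43,105),(0,43,105),(0,43,-105),(173,5,0))])
    for c,st in blobs(im,(20,100,110),(32,255,255),40): print(c,st)
# other things vs start
a=cv2.imread("pics/top0.png");b=cv2.imread("pics/top_end.png");
for n,(u,v) in dict(block=(228,242),dish=(261,135),book=(158,174),marker=(265,276)).items():
    q=a[v-14:v+15,u-28:u+29];res=cv2.matchTemplate(b[v-34:v+35,u-48:u+49],q,cv2.TM_CCOEFF_NORMED);_,mx,_,l=cv2.minMaxLoc(res);print(n,mx,l[0]-20,l[1]-20)
E
```

```text
27.65 [-109.6  225.   129.5] [0.1 0.2 0.2]
scene 11249.5 [[394, 238], [440, 332], [429, 355], [343, 365], [310, 304], [320, 245]]
scene 3683.0 [[355, 90], [403, 109], [386, 155], [365, 168], [320, 144], [321, 134]]
0 [[347.6, 339.7], [319.5, 242.7], [394.7, 236.3], [441.3, 329.2], [317.3, 300.6]]
0.06 [[350.1, 336.2], [321.3, 239.3], [395.9, 236.2], [442.9, 329.1], [318.0, 296.9]]
0.1 [[352.1, 333.9], [322.7, 236.9], [396.8, 236.2], [443.9, 329.0], [318.7, 294.4]]
top 5544.0 [[230, 13], [247, 90], [183, 105], [158, 28]]
0 [[439.4, 233.2], [350.3, 201.3], [371.0, 141.9], [458.1, 172.2], [387.7, 229.0]]
0.06 [[441.2, 231.5], [351.2, 199.3], [371.3, 140.9], [458.4, 171.2], [388.7, 228.1]]
0.1 [[442.3, 230.2], [351.9, 197.9], [371.5, 140.3], [458.6, 170.5], [389.5, 227.4]]
[418.7 181.9] [ 367  144   92   80 3388]
block 0.9887069463729858 0 0
dish 0.8258225917816162 -1 0
book 0.9931913614273071 0 0
marker 0.3851030766963959 -1 0
```

The lid's front corner in the scene view is (320,245). The model gives (319.5,242.7) when shut, and the back corners carry the same 1.7 px bias, so θ≈0. The force peak came about 8 mm before home, as the catch description says. One last marker check in the scene view, then handing in.

```bash
python3 - <<'E'
from h import *
a=cv2.imread("pics/scene0.png");b=cv2.imread("pics/scene_end.png")
for n,(u,v) in dict(marker=(208,232),dish=(335,186),block=(226,199)).items():
    q=a[v-20:v+21,u-14:u+15];_,mx,_,l=cv2.minMaxLoc(cv2.matchTemplate(b[v-32:v+33,u-26:u+27],q,cv2.TM_CCOEFF_NORMED));print(n,mx,l[0]-12,l[1]-12)
s=r.state();print(s["time"],s["contact_force"]);print(r.hand_in())
E
```

```text
marker 0.9891446232795715 0 0
dish 0.9942425489425659 0 0
block 0.9012702703475952 0 0
27.75 [ 0.5 -0.6 -0.2]
the job is handed in; nothing more can be done
None
```

I put both small weights upright in the narrow row and the large one in the wide row beside the other. I then drew the lid over, pressed it home and handed the job in at 27.8 s.

**Weights:** the last picture before closing showed all four standing in their rows.

**Lid and catch:** Pressing down met 5.7 N of resistance about 8 mm before home, which then dropped to zero. After that came a hard stop, where I pressed up to 47 N, well above the 4 to 8 N needed. With the arm lifted away, the lid's corners in the scene view matched the shut position within about 2 px. I did not see or measure the bolt itself. That it snapped in is inferred from the force and the lid staying down.

**Other items:** block, dish, booklet and marker show no shift beyond 1 px. The marker matched poorly in the top view (0.39), possibly because the arm was in the way, but matched at 0.99 with no shift in the scene view.

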